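# Hold a clear-resin test cell in the light gauge

## Robot

A 7-joint arm with a two-finger parallel gripper is mounted at the origin on the work surface. World frame = base frame: x ahead of the robot, y to its left, z up, the work surface at z = 0. Lengths are in mm, angles in rad, forces in N, time in s.
With the tool pointing down it reaches from about 425 to 875 mm from the base axis. Payload 4.7 kg.
Tool frame: the origin (TCP) lies at the very end of the fingers, on their centre line; the grasp point (between the pads) lies 19 mm behind it; x points along the fingers, y is the direction in which the jaws open and shut, and the axes are right-handed (so a half turn about x gives the same grasp; the last joint's range is limited). The gripper opens to 85 mm and grips with 20 to 120 N. Pads are 22 mm wide; open, the fingers measure 114 mm over their backs; the gripper's body (76 mm by 85 mm) begins 54 mm behind the grasp point. The pads swing forward as they close: fully open they stand 13 mm farther back than shut.
Start: joints at [-1.153, 0.321, -0.07, 1.45, 0.023, 1.371, -0.057], TCP at [255.423, 597.732, 231.349] pointing down, gripper open.
Joint ranges: [-2.86, 2.86], [-0.3, 2.09], [-1.38, 1.24], [0.06, 2.45], [-1.56, 4.7], [0.09, 2.05], [-2.69, 2.69]. Speed limits (rad/s): [2.57, 2.57, 3.14, 3.14, 3.14, 3.14, 3.14].

## Interface

Orientations are given as a unit quaternion [x, y, z, w].
In Python, from bench import sense, snapshot, finish_job gives the robot as it stands. The module is installed in compiled form; this text tells all that it offers.
- The arm moves only by the tool step_arm, never from a script. Its argument "increments" is a list of rows, each an object with "translation": the shift along the tool's x, y, z scaled (see below), a list of three; "yaw": the turn about the tool's x scaled (see below); "gripper": the opening, from -1 (shut) to 1 (fully open). A call has 1 to 20 rows; each row shifts and turns the commanded pose from where the row before left it, along the tool's axes as they then stand; what a row does not reach is not made up. The controller multiplies each number of a shift by 0.15 m and each number of a turn by pi/2 rad. A row lasts 1/10 s, in which the tool goes at most 50 mm and 8.59 degrees, less where a joint would pass 70% of its speed; a pose out of reach is approached as far as the arm can. A call with a number of a shift or a turn outside -1 to 1 is refused whole. A call with a gripper value outside its range is refused whole. The fingers move at their own pace and stop on an object; "force" is the grip in N (left out, the last holds). Time passes only in rows, so rows that do not move let the fingers close. It gives the time, the measured TCP pose, the force and the opening at its end, in the units of the state.
- sense(): the state, without advancing time (a new reading comes with each control period).
- snapshot(name): name is "side" or "top"; returns a dict with "color" (384x512x3 uint8, red, green, blue), "intrinsics" (3x3 intrinsics, pixels), "distortion" ([k1, k2, p1, p2, k3] as OpenCV has them; the pictures are not rectified), "camera_from_world" (4x4, takes a point from world to camera coordinates). Camera axes: x right, y up, looking along -z (the intrinsics and any distortion apply to the point x, -y, -z); pixel columns grow to the right and rows downward; lengths in mm; the calibration is good to about 2 mm. A picture is of the moment at which its call begins. There is no depth.
- finish_job(): hands the job in, once; it reports no verdict.
The state is a dict: "clock": time; "qpos": joint angles; "qvel": joint speeds; "joint_torque": joint torques, N m; "tcp_pos": TCP position; "ee_rot": TCP orientation; "ft_force": force on the tool from outside, world axes, zero at the start; "ft_torque": the same for the moment, N m; "opening": finger opening in mm.
Only numpy, scipy, OpenCV 4.12 (cv2) and the standard library are available. Lean on these libraries where they do the work, as an engineer would, in place of code of your own. Each camera call takes 0.05 s, during which the arm holds its last target. There are 200 camera calls.

## Task

Pull the test cell with the orange cap straight up out of the rail against its sprung catch, gripping it by its two frosted faces only and keeping the robot and the gauge off its clear faces. Then hold it upright and still in the air in the gauge's red beam, centred on the beam midway between the two heads, clear faces square to the beam so the light passes through them, and finish while still holding it there. Leave the other cells in the rail and everything else where it stands.

Things in the scene. Friction and masses are not known exactly. Their poses are not given: they have to be found in the camera images.
- orange_center (a point): Centre (half-way up) of the test cell with the orange cap, the one to take; 76 mm tall, z its up axis, weight about 75 g (varies by up to 30 g). Square column 25 x 25 mm; its two frosted white faces look along its +x and -x, its two clear faces along +y and -y.
- orange_cell: The same orange-capped cell as a whole, origin under the centre of its foot, same axes. Heights above its underside: black square foot 34 x 34 mm from 0 to 6 mm, column 6 to 70 mm, orange cap 21 x 21 mm from 70 to 76 mm.
- orange_frosted: The pair of frosted white faces of the orange-capped cell: grip these. Origin at the cell's centre, same axes; they look along +x and -x, 25 mm apart, each 22 mm wide (y) and 64 mm tall (z -32 to +32).
- orange_windows: The clear bluish faces of the orange-capped cell: the robot and the gauge must not touch them. Origin at the cell's centre, same axes; they look along +y and -y, 25 mm apart, 17 mm wide (x), 64 mm tall. The light should pass along y.
- rail: Fixed aluminium rail 56 mm (x) x 224 mm (y) x 22 mm, origin under its centre, z up. Stations at y = -80, -10, +60 mm on its centre line hold the three cells in any order, feet on the rail's top, frosted faces along the rail's x, clear faces along its y. Dark lips 5 mm high round each foot, 0.8 mm play; beside the frosted faces nothing stands higher than these.
- rail_top (a point): Centre of the rail's top face, rail's axes. On the +y side of each station a sprung brass roller reaches 2 mm over the foot's edge; it and its black housing (up to 44 mm from the cell's axis) stand up to 21 mm above the top. Pulled straight up with about 4 to 8 N the foot pushes the roller aside and is free after about 8 mm; the foot clears the catch after 25 mm and the other cells after 80 mm.
- gauge: Fixed light gauge: black base plate 90 mm (x) x 240 mm (y) x 14 mm, origin under its centre, z up. At its -y end the light head (aluminium barrel, 46 mm across, on a blue post), at its +y end the grey receiver (52 x 52 mm); both tops 128 mm above the table. Between the heads 122 mm are free along y, open above and at both x sides.
- beam_mid (a point): Point on the red beam midway between the two heads, 105 mm above the table and 91 mm above the base plate; same axes as the gauge: the beam runs along y, z is up. The cell's centre belongs here, its clear faces looking along this y (either way round).
- blue_center (a point): Centre (half-way up) of the test cell with the blue cap; same build as the orange one, a bystander. It must stay in its rail station.
- green_center (a point): Centre (half-way up) of the test cell with the green cap; same build as the orange one, a bystander. It must stay in its rail station.
- printed_part_center (a point): Centre of a loose cream-coloured 3D-printed stepped block, 75 x 105 x 68 mm, 0.2 kg; a bystander.
- spool_center (a point): Centre of a loose small filament spool lying flat, 100 mm in diameter, 40 mm high, black flanges and white winding; a bystander.

How it is judged (in metres and radians):
On the way:
1. the orange-capped cell is lifted off the rail past its catch, held by its frosted faces (z of orange_center in the frame of rail above 0.085 m and contact force between the fingers and orange_frosted above 1 N), for 0.2 s.
At the end, for the whole second after the job is handed in: Cell held by its frosted faces, clear faces untouched, not touching the gauge, at rest; centre within 6 mm sideways and 10 mm in height of the beam, 15 mm of midway; upright and square to the beam within 0.12 rad; other cells within 10 mm, part and spool within 20 mm of their start (x of orange_center in the frame of beam_mid between -0.006 and 0.006 m and y of orange_center in the frame of beam_mid between -0.015 and 0.015 m and z of orange_center in the frame of beam_mid between -0.01 and 0.01 m and angle between the y axis of orange_center and the y axis of beam_mid, either way round below 0.12 rad and angle between orange_center's own z axis and vertical below 0.12 rad and contact force between the fingers and orange_frosted above 1 N and contact force between orange_windows and anything else below 0.3 N and contact force between orange_cell and gauge below 0.3 N and linear speed of orange_cell below 0.02 m/s and distance of each of blue_center, green_center from where it was at the start of the episode below 0.01 m and distance of each of printed_part_center, spool_center from where it was at the start of the episode below 0.02 m); the arm keeps its last pose, push and grip.
It fails at once if the robot or the gauge touched the orange cell's clear faces (contact force between any of the fingers, the arm, gauge and orange_windows above 0.5 N).
It fails at once if another cell was pulled from the rail (distance of any of blue_center, green_center from where it was at the start of the episode above 0.015 m).
It fails at once if a bystander was knocked away (distance of any of printed_part_center, spool_center from where it was at the start of the episode above 0.03 m).
It also fails if it takes over 38 s, if anything falls off the work surface, if the arm or the gripper's body presses on something with over 40 N, if the wrist force passes 120 N, or if a joint passes its speed limit or range.

## Working session

There is one attempt and no reset: what is moved stays moved. The work goes in short steps, Python scripts to look and compute and a tool call to move; the robot and the scene stay as the last step left them, time stands still between calls to the robot, and variables do not carry over. Pictures are saved under pics/ and viewed, about 8 in all and at most 12, crops included, and the job is handed in when it is done.

Besides the shell and the picture viewer there is one more tool, called by a JSON object that holds its "api" and its "payload". step_arm: Moves the arm, as the interface text tells. Shifts and turns lie within -1 to 1; 1 stands for 0.15 m of shift or pi/2 rad of turn. Its arguments: {"type":"object","properties":{"increments":{"type":"array","items":{"type":"object","properties":{"translation":{"type":"array","items":{"type":"number"}},"yaw":{"type":"number"},"gripper":{"type":"number"}}}},"force":{"type":"number"}},"required":["increments"]}

```bash
mkdir -p pics; cat > h.py <<'E'
import numpy as np,cv2,json
from bench import sense,snapshot
def snap(n,f):
    s=snapshot(n); cv2.imwrite(f'pics/{f}.png',s['color'][:,:,::-1]); np.savez(f'pics/{f}.npz',**{k:np.array(v) for k,v in s.items()}); return s
def load(f): return np.load(f'pics/{f}.npz')
def ray(s,px):
    u=cv2.undistortPoints(np.array(px,float).reshape(-1,1,2),np.array(s['intrinsics'],float),np.array(s['distortion'],float)).reshape(-1,2)
    T=np.array(s['camera_from_world']);R=T[:3,:3];o=-R.T@T[:3,3]
    d=np.c_[u[:,0],-u[:,1],-np.ones(len(u))]@R
    return o,d
def onz(s,px,z):
    o,d=ray(s,px); return o+d*((z-o[2])/d[:,2])[:,None]
def proj(s,P):
    T=np.array(s['camera_from_world']);p=np.atleast_2d(P)@T[:3,:3].T+T[:3,3]
    p=p*[1,-1,-1]
    return cv2.projectPoints(p,np.zeros(3),np.zeros(3),np.array(s['intrinsics'],float),np.array(s['distortion'],float))[0].reshape(-1,2)
def tri(s1,p1,s2,p2):
    a,d=ray(s1,[p1]);b,e=ray(s2,[p2]);d=d[0];e=e[0]
    t=np.linalg.lstsq(np.c_[d,-e],b-a,rcond=None)[0]
    x=a+d*t[0];y=b+e*t[1];return (x+y)/2,np.linalg.norm(x-y)
E
python3 - <<'E'
from h import *
for n in('top','side'):
    s=snap(n,n+'0'); c=s['color']; T=np.array(s['camera_from_world']);print(n,(-T[:3,:3].T@T[:3,3]).round(),(-T[2,:3]).round(2))
st=sense();print(st['tcp_pos'],st['ee_rot'],st['opening'],st['ft_force'],st['clock'])
a=cv2.imread('pics/top0.png');cv2.imwrite('pics/top0b.png',cv2.resize(a,(800,600)))
a=cv2.imread('pics/side0.png');cv2.imwrite('pics/side0b.png',cv2.resize(a,(800,600)))
E
```

```text
top [512. -36. 995.] [ 0.12  0.02 -0.99]
side [ 311. -887.  887.] [ 0.25  0.71 -0.66]
[255.27798015 597.24025559 230.3170274 ] [ 0.1411943   0.69283278 -0.14242961  0.69264761] 85.63931778417793 [ 0.15710295 -0.103818    0.50911998] 0.1
```

View pics/top0b.png

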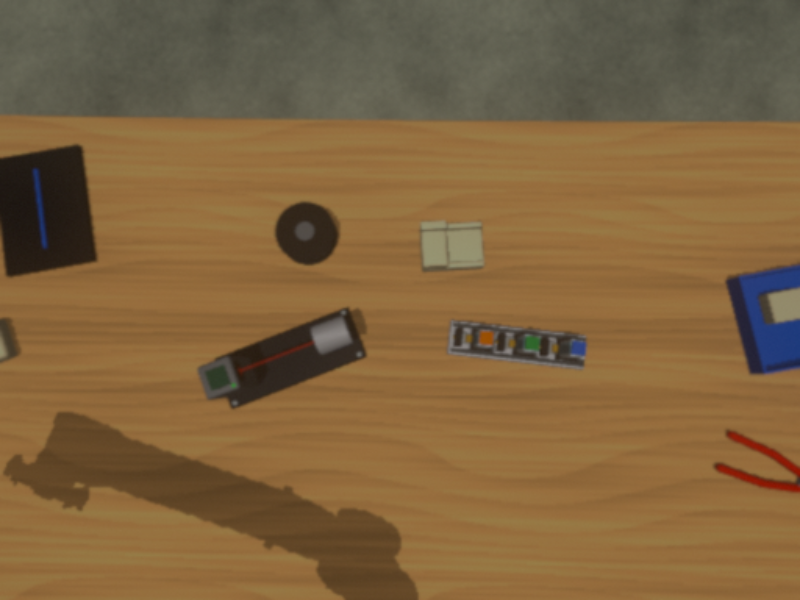

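View pics/side0b.png

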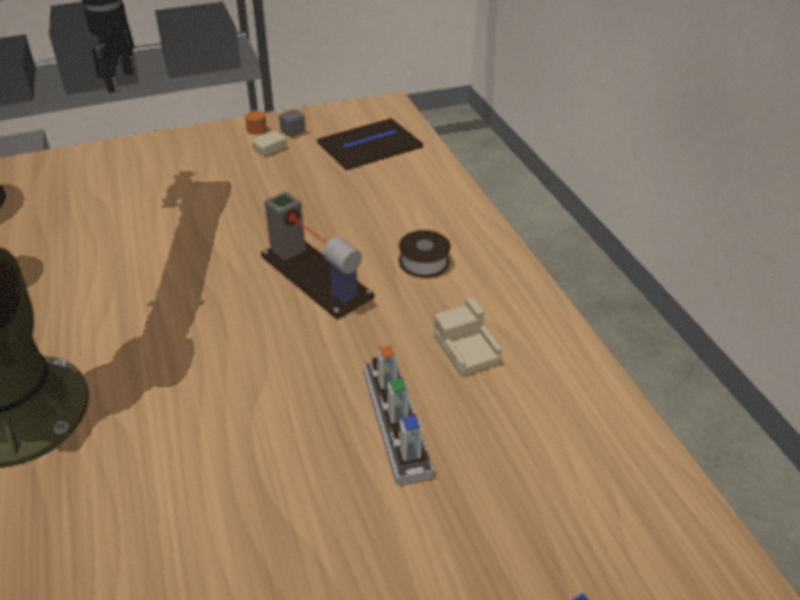

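The top view shows the orange cap at about (487,338), green at (532,343) and blue at (578,348), with the catch housings to the left of each cell. The beam runs from (238,371) to (312,342). The side view agrees: orange sits at the gauge end of the rail. Next I'll measure.

```bash
cat > m.py <<'E'
from h import *
t=load('top0');s=load('side0')
def blobs(c,lo,hi,box,amin=8):
    h=cv2.cvtColor(c,cv2.COLOR_RGB2HSV); m=cv2.inRange(h,lo,hi); k=np.zeros_like(m);x0,y0,x1,y1=box;k[y0:y1,x0:x1]=255
    n,l,st,ce=cv2.connectedComponentsWithStats(m&k)
    return [(st[i,4],ce[i].round(2),st[i,:4],l==i) for i in range(1,n) if st[i,4]>=amin]
if __name__=='__main__':
    tb=(280,195,385,245);sb=(230,215,285,300);P={}
    for n,lo,hi in(('orange',(5,150,120),(16,255,255)),('green',(45,100,60),(80,255,255)),('blue',(105,130,90),(125,255,255))):
        for nm,q,b in(('top',t,tb),('side',s,sb)):
            r=blobs(q['color'],lo,hi,b);print(n,nm,[(a,*c,tuple(x)) for a,c,x,_ in r])
            if r and nm=='top':
                B=max(r,key=lambda v:v[0]);P[n]=onz(t,[B[1]],98)[0];print(P[n].round(1))
    for q,b in((t,(130,195,240,260)),(s,(170,125,230,175))):
        c=q['color'].astype(int);m=((c[...,0]-np.maximum(c[...,1],c[...,2]))>60);k=np.zeros_like(m);k[b[1]:b[3],b[0]:b[2]]=1
        ys,xs=np.nonzero(m&k);i=np.argsort(xs);print('red',len(xs),xs[i][[0,-1]],ys[i][[0,-1]])
        L=cv2.fitLine(np.c_[xs,ys].astype(np.float32),cv2.DIST_HUBER,0,.01,.01).ravel();print(L)
        if q is t:
            e=[L[2:]+L[:2]*(x-L[2])/L[0] for x in(xs.min(),xs.max())];E=onz(t,e,105);print(E.round(1),np.linalg.norm(E[0]-E[1]),np.degrees(np.arctan2(*(E[0]-E[1])[[0,1]])),E.mean(0))
        y0,y1,x0,x1=b[1],b[3],b[0],b[2]
    a=cv2.resize(t['color'][190:265,120:240],None,fx=6.6,fy=6.6,interpolation=2)[:,:,::-1];cv2.imwrite('pics/g.png',a)
    a=np.hstack([cv2.resize(t['color'][200:240,280:380],(800,320)),]);b=cv2.resize(s['color'][120:205,160:270],(362,280));b2=cv2.resize(s['color'][215:310,225:280],(162,280));bb=np.zeros((280,800,3),np.uint8);bb[:,:362]=b;bb[:,400:562]=b2
    cv2.imwrite('pics/r.png',np.vstack([a,bb])[:,:,::-1])
E
python3 m.py
```

```text
orange top [(np.int32(165), np.float64(284.35), np.float64(208.61), (np.int32(280), np.int32(195), np.int32(19), np.int32(34))), (np.int32(883), np.float64(355.88), np.float64(205.05), (np.int32(299), np.int32(195), np.int32(86), np.int32(35))), (np.int32(68), np.float64(311.0), np.float64(215.5), (np.int32(307), np.int32(212), np.int32(9), np.int32(8))), (np.int32(176), np.float64(293.72), np.float64(232.77), (np.int32(280), np.int32(229), np.int32(33), np.int32(9))), (np.int32(11), np.float64(379.09), np.float64(234.0), (np.int32(375), np.int32(233), np.int32(9), np.int32(3))), (np.int32(245), np.float64(315.12), np.float64(242.36), (np.int32(280), np.int32(238), np.int32(79), np.int32(7)))]
[ 593.3 -258.3   98. ]
orange side [(np.int32(50), np.float64(247.38), np.float64(224.28), (np.int32(243), np.int32(221), np.int32(9), np.int32(8)))]
green top [(np.int32(62), np.float64(340.32), np.float64(219.23), (np.int32(336), np.int32(215), np.int32(9), np.int32(9)))]
[ 558.9 -221.2   98. ]
green side [(np.int32(44), np.float64(254.41), np.float64(246.23), (np.int32(251), np.int32(243), np.int32(8), np.int32(7)))]
blue top [(np.int32(55), np.float64(369.73), np.float64(222.51), (np.int32(366), np.int32(219), np.int32(8), np.int32(8)))]
[ 552.4 -290.3   98. ]
blue side [(np.int32(54), np.float64(262.8), np.float64(270.13), (np.int32(258), np.int32(266), np.int32(10), np.int32(9)))]
red 1 [154 154] [237 237]
[  1.   0. 154. 237.]
[[508.9 219.  105. ]
 [508.9 219.  105. ]] 0.0 0.0 [508.90356457 219.01744041 105.        ]
red 50 [185 208] [138 154]
[  0.8064438   0.5913107 195.07106   145.04776  ]
```

View pics/g.png

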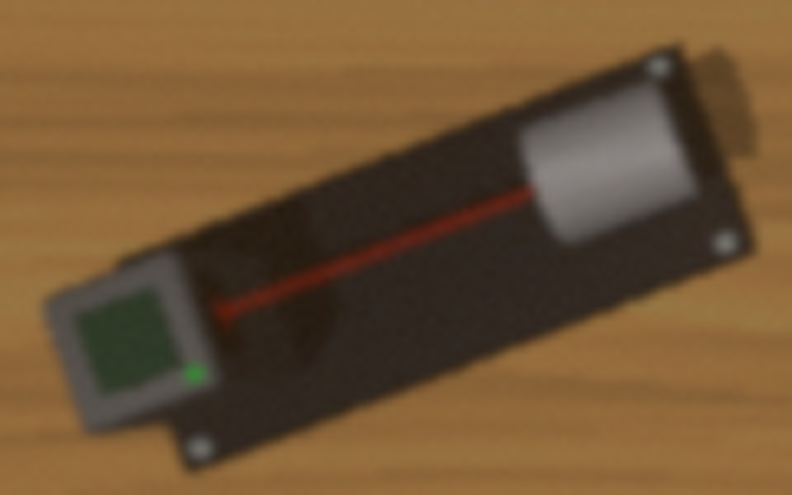

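View pics/r.png

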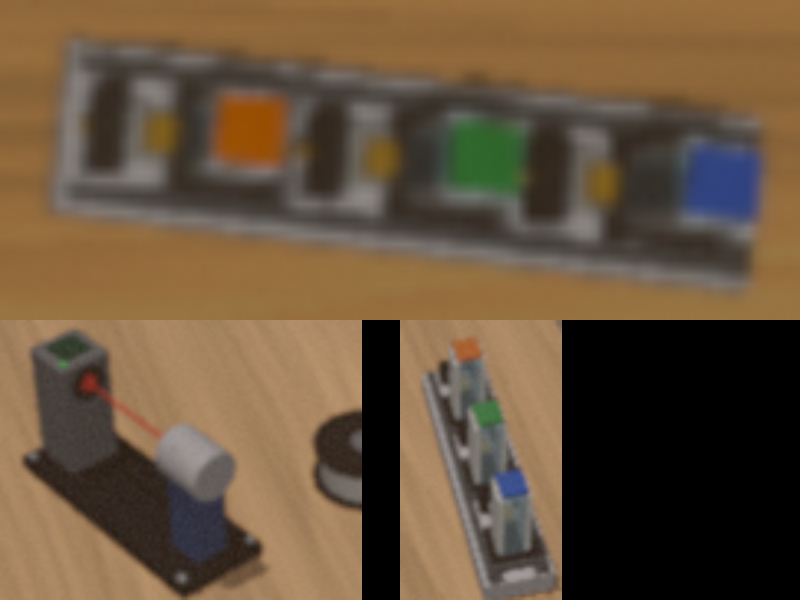

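The close crops show the beam from (220,315) to (530,192) in the gauge crop, plate screws at (658,67), (725,243) and (200,447), and the three caps cleanly separated. The frosted sides face up and down in the picture, along rail x.

```bash
cat > m2.py <<'E'
from m import *
from scipy.spatial.transform import Rotation as Ro
cap={'orange':((311.0,215.5),(247.38,224.28)),'green':((340.32,219.23),(254.41,246.23)),'blue':((369.73,222.51),(262.8,270.13))}
P={}
for n,(a,b) in cap.items():
    P[n]=onz(t,[a],97.5)[0]; X,g=tri(t,a,s,b); print(n,P[n].round(1),'tri',X.round(1),'gap',round(g,1))
v=P['orange']-P['blue'];print('span (140)',np.linalg.norm(v),'rail y dir deg from +y',np.degrees(np.arctan2(-v[0],v[1])),'green-mid-split',np.linalg.norm(P['orange']-P['green']))
sc=np.array([[658,67],[725,243],[200,447]])/6.6+[119.6,189.6]
S=onz(t,sc,14.5);print('screws',S.round(1),np.linalg.norm(S[0]-S[1]),np.linalg.norm(S[1]-S[2]),'centre',((S[0]+S[2])/2).round(1))
d=S[2]-S[1];print('plate dir',np.degrees(np.arctan2(-d[0],d[1])))
# beam: local red excess per column, top view
def beam(q,x0,x1,ya,yb):
    c=q['color'].astype(float);pts=[]
    for x in range(x0,x1+1):
        f=lambda X:ya+(yb-ya)*(X-x0)/(x1-x0)
        y=np.arange(int(f(x))-4,int(f(x))+6);w=c[y,x,0]-c[y,x,1];w=np.clip(w-np.median(w)-8,0,None)
        if w.sum()>20: pts.append((x,(w*y).sum()/w.sum()))
    return np.array(pts)
b=beam(t,154,199,237,220);L=cv2.fitLine(b.astype(np.float32),cv2.DIST_HUBER,0,.01,.01).ravel()
print('beam px',b[[0,-1]])
e=[L[2:]+L[:2]*(x-L[2])/L[0] for x in(153.5,200.3)];E=onz(t,e,105);d=E[0]-E[1]
print('beam ends',E.round(1),'len',np.linalg.norm(d),'dir',np.degrees(np.arctan2(-d[0],d[1])),'mid',E.mean(0).round(1))
# check with side line: intersect side ray endpoints
r=[(x,145.05+.5913/.8064*(x-195.07)) for x in (185,208)]
F=onz(s,r,105);d=F[0]-F[1];print('side beam',F.round(1),np.linalg.norm(d),np.degrees(np.arctan2(-d[0],d[1])))
st=sense();print(st['tcp_pos'],Ro.from_quat(st['ee_rot']).as_matrix().round(3))
E
python3 m2.py
```

```text
orange [ 566.5 -151.9   97.5] tri [ 565.  -151.9   94.7] gap 3.5
green [ 558.9 -221.3   97.5] tri [ 557.5 -221.6   94.2] gap 3.2
blue [ 552.4 -290.4   97.5] tri [ 551.4 -291.2   93.5] gap 2.4
span (140) 139.20721324040048 rail y dir deg from +y -5.819073174937781 green-mid-split 69.80329747550209
screws [[608.8  77.8  14.5]
 [539.4  49.2  14.5]
 [456.3 252.9  14.5]] 75.00652106239464 219.9813470687188 centre [532.5 165.3  14.5]
plate dir 22.20167444667519
beam px [[154.         236.72307692]
 [199.         219.        ]]
beam ends [[509.4 220.2 105. ]
 [554.5 111.1 105. ]] len 118.10720128347842 dir 22.45739643837634 mid [531.9 165.7 105. ]
side beam [[503.5 226.2 105. ]
 [544.8 126.9 105. ]] 107.55081570751665 22.57878394757568
[255.27798015 597.24025559 230.3170274 ] [[-0.001  0.393  0.92 ]
 [-0.002  0.92  -0.393]
 [-1.    -0.002  0.   ]]
```

Measurements agree: cell span 139 mm against 140, beam 118 mm against 122, plate and beam directions within 0.3°. Moving along an arc toward the rail.

{"api": "step_arm", "payload": {"increments": [{"translation":[0,0,0.3],"yaw":0.045,"gripper":1},{"translation":[0,0,0.3],"yaw":0.045,"gripper":1},{"translation":[0,0,0.3],"yaw":0.045,"gripper":1},{"translation":[0,0,0.3],"yaw":0.045,"gripper":1},{"translation":[0,0,0.3],"yaw":0.045,"gripper":1},{"translation":[0,0,0.3],"yaw":0.045,"gripper":1},{"translation":[0,0,0.3],"yaw":0.045,"gripper":1},{"translation":[0,0,0.3],"yaw":0.045,"gripper":1},{"translation":[0,0,0.3],"yaw":0.045,"gripper":1},{"translation":[0,0,0.3],"yaw":0.045,"gripper":1},{"translation":[0,0,0.3],"yaw":0.045,"gripper":1},{"translation":[0,0,0.3],"yaw":0.045,"gripper":1},{"translation":[0,0,0.3],"yaw":0.045,"gripper":1},{"translation":[0,0,0.3],"yaw":0.045,"gripper":1},{"translation":[0,0,0.3],"yaw":0.045,"gripper":1},{"translation":[0,0,0.3],"yaw":0.045,"gripper":1},{"translation":[0,0,0.3],"yaw":0.045,"gripper":1},{"translation":[0,0,0.3],"yaw":0.045,"gripper":1},{"translation":[0,0,0],"yaw":0,"gripper":1}], "force": 40}}

```text
clock: 2.0
tcp_pos: [659.9, -51.7, 231.3]
ee_rot: [-0.527, -0.468, 0.531, -0.471]
ft_force: [-0.4, -0.8, 1.1]
opening: 85.7
```

```bash
cat > d.py <<'E'
import sys;from h import *
from scipy.spatial.transform import Rotation as Ro
# target TCP x y z, jaw(tool y) azimuth deg
x,y,z,a=map(float,sys.argv[1:5]);st=sense();p=np.array(st['tcp_pos']);R=Ro.from_quat(st['ee_rot']).as_matrix()
az=np.degrees(np.arctan2(R[1,1],R[0,1]));dy=(az-a)
print('t',st['clock'],'tcp',p.round(1),'az',az.round(2),'tilt',np.degrees(np.arccos(-R[2,0])).round(2),'open',round(st['opening'],1),'F',np.round(st['ft_force'],1))
w=np.array([x,y,z])-p
print('shift units tool',(R.T@w/150).round(4),'mm',w.round(1),'| after yaw:',(Ro.from_euler('z',-dy,degrees=True).as_matrix()@R).T.dot(w).__truediv__(150).round(4),'yaw units',round(dy/90,4))
E
python3 d.py 566.5 -151.9 200 -5.8
```

```text
t 2.0 tcp [659.9 -51.7 231.3] az -6.84 tilt 0.35 open 85.7 F [-0.4 -0.8  1.1]
shift units tool [ 0.2134 -0.5387  0.736 ] mm [ -93.4 -100.2  -31.3] | after yaw: [ 0.2134 -0.552   0.726 ] yaw units -0.0116
```

{"api": "step_arm", "payload": {"increments": [{"translation":[0,0,0],"yaw":-0.0116,"gripper":1},{"translation":[0.07,-0.184,0.242],"yaw":0,"gripper":1},{"translation":[0.07,-0.184,0.242],"yaw":0,"gripper":1},{"translation":[0.07,-0.184,0.242],"yaw":0,"gripper":1},{"translation":[0,0,0],"yaw":0,"gripper":1},{"translation":[0,0,0],"yaw":0,"gripper":1}]}}

```text
clock: 2.6
tcp_pos: [569.0, -141.1, 199.7]
ee_rot: [0.521, 0.478, -0.521, 0.478]
ft_force: [0.7, 0.4, -0.7]
opening: 85.1
```

```bash
python3 d.py 566.5 -151.9 50 -5.8; python3 - <<'E'
from h import *
t=snap('top','top1');s=snap('side','side1')
a=cv2.resize(t['color'][160:260,250:390],(560,400),interpolation=2);b=cv2.resize(s['color'][120:320,190:310],(240,400),interpolation=2)
cv2.imwrite('pics/c1.png',np.hstack([a,b])[:,:,::-1])
E
```

```text
t 2.6 tcp [ 569.  -141.1  199.7] az -4.93 tilt 0.09 open 85.1 F [ 0.7  0.4 -0.7]
shift units tool [ 0.9977 -0.0103  0.075 ] mm [  -2.5  -10.8 -149.7] | after yaw: [ 0.9977 -0.0092  0.0752] yaw units 0.0097
```

View pics/c1.png

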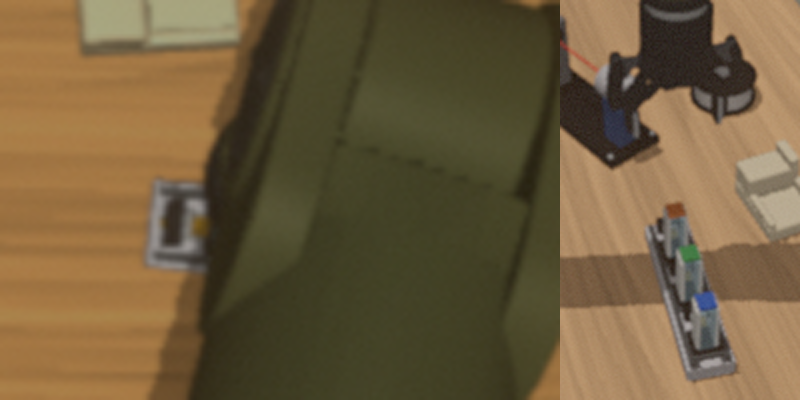

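The arm hides the cells in the top view. In the side view, the gripper hangs above and behind the rail with the cells untouched. State readings are noisy, so I'll average several and correct.

```bash
sed -i 's/st=sense();p=.*/S=[]\nfor i in range(5): snapshot("side"); st=sense(); S.append(st)\np=np.mean([q["tcp_pos"] for q in S],0); print("std",np.std([q["tcp_pos"] for q in S],0).round(2)); R=Ro.from_quat([q["ee_rot"] for q in S]).mean().as_matrix()/; s/np.round(st\[.ft_force.\],1)/np.mean([q["ft_force"] for q in S],0).round(1)/' d.py; python3 d.py 566.5 -151.9 120 -5.8
```

```text
std [0.23 0.55 0.07]
t 2.95 tcp [ 570.4 -140.2  199.9] az -4.8 tilt 0.03 open 85.5 F [ 0.2 -0.1 -0.2]
shift units tool [ 0.5325 -0.0194  0.0799] mm [ -3.9 -11.7 -79.9] | after yaw: [ 0.5325 -0.018   0.0802] yaw units 0.0111
```

{"api": "step_arm", "payload": {"increments": [{"translation":[0,0,0],"yaw":0.0111,"gripper":1},{"translation":[0,-0.018,0.08],"yaw":0,"gripper":1},{"translation":[0.18,0,0],"yaw":0,"gripper":1},{"translation":[0.18,0,0],"yaw":0,"gripper":1},{"translation":[0,0,0],"yaw":0,"gripper":1},{"translation":[0,0,0],"yaw":0,"gripper":1},{"translation":[0,0,0],"yaw":0,"gripper":1}]}}

```text
clock: 3.65
tcp_pos: [566.3, -154.5, 147.5]
ee_rot: [0.526, 0.472, -0.525, 0.474]
ft_force: [0.7, 0.4, 0.5]
opening: 85.3
```

```bash
python3 d.py 566.5 -151.9 50 -5.8; python3 - <<'E'
from h import *
s=snap('side','side2')
cv2.imwrite('pics/c2.png',cv2.resize(s['color'][150:310,190:320],(650,600)[::1] if 0 else (488,600),interpolation=2)[:,:,::-1])
E
```

```text
std [0.19 0.18 0.32]
t 3.9 tcp [ 566.2 -154.1  147.2] az -5.99 tilt 0.13 open 85.4 F [0.2 0.  0.1]
shift units tool [ 0.6479 -0.0009 -0.0145] mm [  0.3   2.2 -97.2] | after yaw: [ 0.6479 -0.0008 -0.0145] yaw units -0.0021
```

View pics/c2.png

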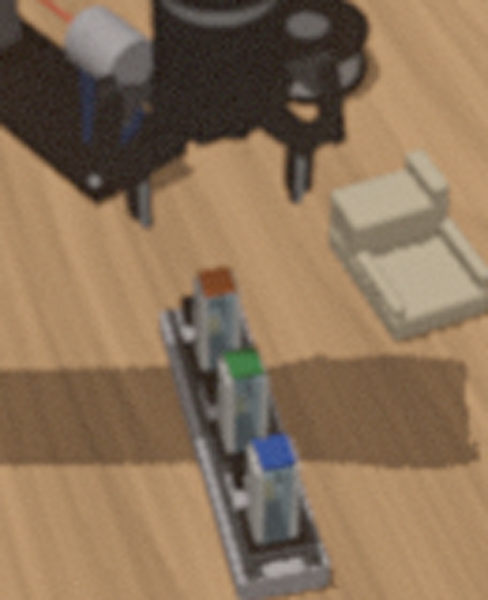

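The side view shows the open fingertips at (147,222) and (297,197), straddling the orange cell's column line, with the cap at (217,281). I'll compare their midpoint with the projected TCP.

```bash
python3 - <<'E'
from h import *
s=load('side2');k=np.array([[147,222],[297,197]])/3.752+[189.6,149.6]
m=k.mean(0);print('tip mid px',m)
for z in(147,154,160): print(z,proj(s,[566.2,-154.1,z]))
print('cap measured (247.4,224.3) predicted for est cell',proj(s,[566.5,-151.9,96]),proj(s,[564.5,-151.9,96]),proj(s,[566.5,-151.9,94]))
E
```

```text
tip mid px [248.7684435  205.43688699]
147 [[248.94952559 208.56403625]]
154 [[248.95522287 206.32281116]]
160 [[248.96014872 204.38607541]]
cap measured (247.4,224.3) predicted for est cell [[248.72335442 223.65564292]] [[247.9179081  223.85400069]] [[248.72206806 224.25352419]]
```

{"api": "step_arm", "payload": {"increments": [{"translation":[0.108,-0.009,-0.0145],"yaw":-0.002,"gripper":1},{"translation":[0.108,0,0],"yaw":0,"gripper":1},{"translation":[0.108,0,0],"yaw":0,"gripper":1},{"translation":[0.108,0,0],"yaw":0,"gripper":1},{"translation":[0.108,0,0],"yaw":0,"gripper":1},{"translation":[0.108,0,0],"yaw":0,"gripper":1},{"translation":[0,0,0],"yaw":0,"gripper":1},{"translation":[0,0,0],"yaw":0,"gripper":1},{"translation":[0,0,0],"yaw":0,"gripper":1}]}}

```text
clock: 4.85
tcp_pos: [565.0, -151.7, 49.4]
ee_rot: [0.525, 0.474, -0.524, 0.474]
ft_force: [-0.7, -0.1, -0.0]
opening: 85.1
```

```bash
python3 d.py 565 -151.9 50 -5.8; python3 - <<'E'
from h import *
s=snap('side','side3')
cv2.imwrite('pics/c3.png',cv2.resize(s['color'][180:300,210:310],(500,600),interpolation=2)[:,:,::-1])
E
```

```text
std [0.15 0.06 0.14]
t 5.1 tcp [ 564.9 -151.6   49.4] az -5.81 tilt 0.09 open 85.6 F [-0.3  0.4 -0.1]
shift units tool [-0.0038  0.0009  0.002 ] mm [ 0.1 -0.3  0.6] | after yaw: [-0.0038  0.0009  0.002 ] yaw units -0.0001
```

View pics/c3.png

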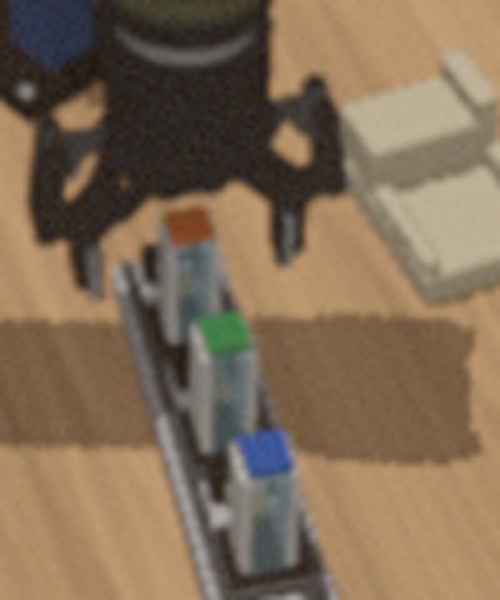

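Fingertips at (95,295) and (287,262) straddle the orange cell (column centre about x=193), centred. Closing.

{"api": "step_arm", "payload": {"increments": [{"translation":[0,0,0],"yaw":0,"gripper":0},{"translation":[0,0,0],"yaw":0,"gripper":-0.2},{"translation":[0,0,0],"yaw":0,"gripper":-0.3},{"translation":[0,0,0],"yaw":0,"gripper":-0.35},{"translation":[0,0,0],"yaw":0,"gripper":-0.4},{"translation":[0,0,0],"yaw":0,"gripper":-0.5},{"translation":[0,0,0],"yaw":0,"gripper":-1},{"translation":[0,0,0],"yaw":0,"gripper":-1},{"translation":[0,0,0],"yaw":0,"gripper":-1},{"translation":[0,0,0],"yaw":0,"gripper":-1},{"translation":[0,0,0],"yaw":0,"gripper":-1}], "force": 45}}

```text
clock: 6.25
tcp_pos: [564.4, -151.5, 48.8]
ee_rot: [0.525, 0.474, -0.525, 0.474]
ft_force: [1.6, -0.0, 0.9]
opening: 24.5
```

```bash
python3 d.py 565 -151.9 190 -5.8
```

```text
std [0.01 0.02 0.01]
t 6.5 tcp [ 564.4 -151.5   48.8] az -5.81 tilt 0.02 open 24.9 F [0.6 0.3 2.2]
shift units tool [-0.9417  0.0044  0.0025] mm [  0.6  -0.4 141.2] | after yaw: [-0.9417  0.0044  0.0025] yaw units -0.0001
```

Gripped (opening 24.9 mm, side force about 0.6 N). Lifting straight up, slowly through the catch.

{"api": "step_arm", "payload": {"increments": [{"translation":[-0.02,0,0],"yaw":0,"gripper":-1},{"translation":[-0.02,0,0],"yaw":0,"gripper":-1},{"translation":[-0.02,0,0],"yaw":0,"gripper":-1},{"translation":[-0.02,0,0],"yaw":0,"gripper":-1},{"translation":[-0.02,0,0],"yaw":0,"gripper":-1},{"translation":[-0.04,0,0],"yaw":0,"gripper":-1},{"translation":[-0.04,0,0],"yaw":0,"gripper":-1},{"translation":[-0.04,0,0],"yaw":0,"gripper":-1},{"translation":[-0.08,0,0],"yaw":0,"gripper":-1},{"translation":[-0.08,0,0],"yaw":0,"gripper":-1},{"translation":[-0.08,0,0],"yaw":0,"gripper":-1},{"translation":[-0.08,0,0],"yaw":0,"gripper":-1},{"translation":[-0.08,0,0],"yaw":0,"gripper":-1},{"translation":[-0.08,0,0],"yaw":0,"gripper":-1},{"translation":[-0.08,0,0],"yaw":0,"gripper":-1},{"translation":[-0.08,0,0],"yaw":0,"gripper":-1},{"translation":[-0.08,0,0],"yaw":0,"gripper":-1},{"translation":[0,0,0],"yaw":0,"gripper":-1},{"translation":[0,0,0],"yaw":0,"gripper":-1},{"translation":[0,0,0],"yaw":0,"gripper":-1}]}}

```text
clock: 8.5
tcp_pos: [563.8, -151.3, 188.9]
ee_rot: [-0.524, -0.474, 0.525, -0.474]
ft_force: [0.1, 0.9, -0.6]
opening: 24.5
```

```bash
python3 d.py 532 165.6 190 22.4;  python3 - <<'E'
from h import *
s=snap('side','side4')
cv2.imwrite('pics/c4.png',cv2.resize(s['color'][140:300,190:323],(500,600),interpolation=2)[:,:,::-1])
E
```

```text
std [0.1  0.04 0.14]
t 8.75 tcp [ 563.9 -151.4  189. ] az -5.81 tilt 0.07 open 24.3 F [-0.3 -0.  -1.1]
shift units tool [-0.0065 -0.4254 -2.0806] mm [-31.9 317.    1. ] | after yaw: [-0.0077  0.6087 -2.0346] yaw units -0.3134
```

View pics/c4.png

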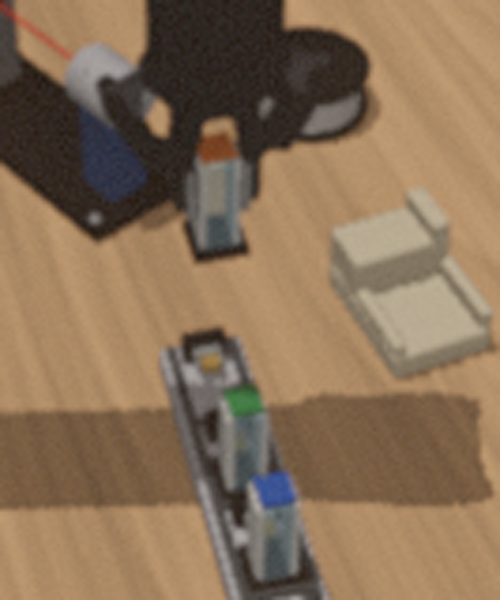

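The cell is out of the rail, upright between the fingers (cap at (215,150)), and green and blue are still seated. Turning and carrying it above the gauge.

{"api": "step_arm", "payload": {"increments": [{"translation":[0,0,0],"yaw":-0.0523,"gripper":-1},{"translation":[0,0,0],"yaw":-0.0523,"gripper":-1},{"translation":[0,0,0],"yaw":-0.0522,"gripper":-1},{"translation":[0,0,0],"yaw":-0.0522,"gripper":-1},{"translation":[0,0,0],"yaw":-0.0522,"gripper":-1},{"translation":[0,0,0],"yaw":-0.0522,"gripper":-1},{"translation":[0,0.03,-0.1],"yaw":0,"gripper":-1},{"translation":[0,0.06,-0.2],"yaw":0,"gripper":-1},{"translation":[0,0.06,-0.2],"yaw":0,"gripper":-1},{"translation":[0,0.06,-0.2],"yaw":0,"gripper":-1},{"translation":[0,0.06,-0.2],"yaw":0,"gripper":-1},{"translation":[0,0.06,-0.2],"yaw":0,"gripper":-1},{"translation":[0,0.06,-0.2],"yaw":0,"gripper":-1},{"translation":[0,0.06,-0.2],"yaw":0,"gripper":-1},{"translation":[0,0.06,-0.2],"yaw":0,"gripper":-1},{"translation":[0,0.06,-0.2],"yaw":0,"gripper":-1},{"translation":[0,0.039,-0.135],"yaw":0,"gripper":-1},{"translation":[0,0,0],"yaw":0,"gripper":-1},{"translation":[0,0,0],"yaw":0,"gripper":-1},{"translation":[0,0,0],"yaw":0,"gripper":-1}]}}

```text
clock: 10.8
tcp_pos: [532.8, 163.9, 189.6]
ee_rot: [0.394, 0.587, -0.394, 0.587]
ft_force: [1.0, 0.7, -0.6]
opening: 24.0
```

```bash
python3 d.py 532 165.6 94 22.4;  python3 - <<'E'
from h import *
s=snap('side','side5');t=snap('top','top5')
a=cv2.resize(s['color'][80:220,150:250],(428,600),interpolation=2);b=cv2.resize(t['color'][180:270,120:176],(372,600),interpolation=2)
cv2.imwrite('pics/c5.png',np.hstack([a,b])[:,:,::-1])
E
```

```text
std [0.06 0.31 0.03]
t 11.05 tcp [532.7 164.2 189.7] az 22.28 tilt 0.02 open 24.8 F [-0.1 -0.1 -0.7]
shift units tool [ 0.6379 -0.0011 -0.0105] mm [ -0.7   1.4 -95.7] | after yaw: [ 0.6379 -0.0011 -0.0105] yaw units -0.0014
```

View pics/c5.png

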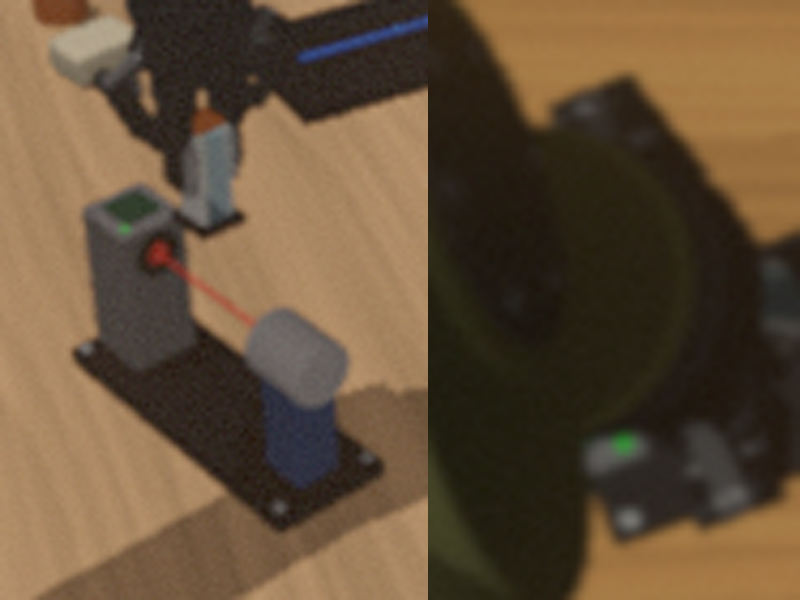

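Cell hangs upright above the gauge, well clear: cap at about (210,120), foot bottom at (212,224). The top view is blocked. I'll check the side camera's agreement with the robot here and place the beam relative to that.

```bash
python3 - <<'E'
from m import *
q=load('side5')
r=blobs(q['color'],(3,120,60),(16,255,255),(190,98,210,114));print('cap',[(a,c,tuple(x)) for a,c,x,_ in r])
print('foot px',np.array([212,224])/4.28+[149.6,79.6])
for z in(238.9,236,162.9): print(z,proj(q,[532.7,164.2,z]))
# beam line in the fresh side image: subpixel fit
for qq in(q,load('side0')):
    c=qq['color'].astype(float);m=c[...,0]-np.maximum(c[...,1],c[...,2]);pts=[]
    for x in range(190,208):
        y0=int(145.05+.733*(x-195.07));y=np.arange(y0-4,y0+6);w=np.clip(m[y,x]-np.percentile(m[y,x],60)-10,0,None)
        if w.sum()>20:pts.append((x,(w*y).sum()/w.sum()))
    L=cv2.fitLine(np.array(pts,np.float32),cv2.DIST_HUBER,0,.01,.01).ravel();n=np.array([-L[1],L[0]]);print(len(pts),L.round(3))
    for xx in(527,529,531,533): print(xx,((proj(qq,[xx,165.6,105])[0]-L[2:])@n).round(2),end=' ')
    print([((proj(qq,[531,165.6,z])[0]-L[2:])@n).round(2) for z in(103,107)])
E
```

```text
cap [(np.int32(40), array([197.35, 107.22]), (np.int32(194), np.int32(104), np.int32(9), np.int32(7)))]
foot px [199.13271028 131.9364486 ]
238.9 [[196.99643059 106.36887223]]
236 [[197.071816  107.3252521]]
162.9 [[198.91216662 130.53815667]]
18 [  0.803   0.596 197.2   146.592]
527 0.45 529 -0.08 531 -0.6 533 -1.13 [np.float64(-0.17), np.float64(-1.04)]
18 [  0.805   0.593 197.1   146.525]
527 0.45 529 -0.08 531 -0.6 533 -1.12 [np.float64(-0.16), np.float64(-1.04)]
```

{"api": "step_arm", "payload": {"increments": [{"translation":[0.04,-0.0175,-0.0172],"yaw":-0.0014,"gripper":-1},{"translation":[0.08,0,0],"yaw":0,"gripper":-1},{"translation":[0.08,0,0],"yaw":0,"gripper":-1},{"translation":[0.08,0,0],"yaw":0,"gripper":-1},{"translation":[0.08,0,0],"yaw":0,"gripper":-1},{"translation":[0.08,0,0],"yaw":0,"gripper":-1},{"translation":[0.08,0,0],"yaw":0,"gripper":-1},{"translation":[0.08,0,0],"yaw":0,"gripper":-1},{"translation":[0.039,0,0],"yaw":0,"gripper":-1},{"translation":[0,0,0],"yaw":0,"gripper":-1},{"translation":[0,0,0],"yaw":0,"gripper":-1},{"translation":[0,0,0],"yaw":0,"gripper":-1},{"translation":[0,0,0],"yaw":0,"gripper":-1}]}}

```text
clock: 12.45
tcp_pos: [529.5, 167.1, 94.5]
ee_rot: [0.393, 0.588, -0.392, 0.588]
ft_force: [0.1, 0.2, -0.6]
opening: 24.5
```

```bash
python3 d.py 529.3 165.6 93.8 22.4;  python3 - <<'E'
from m import *
q=snap('side','side6');t=snap('top','top6')
r=blobs(q['color'],(3,120,60),(16,255,255),(185,120,220,150),5);print('cap',[(a,c,tuple(x)) for a,c,x,_ in r])
for P in([529.3,165.6,143],[529.3,165.6,140],[529.3,165.6,105],[529.3,165.6,67]): print(P,proj(q,P).round(2))
for n,lo,hi in(('green',(45,100,60),(80,255,255)),('blue',(105,130,90),(125,255,255))):
    print(n,[(a,c) for a,c,_,_ in blobs(q['color'],lo,hi,(230,215,285,300))])
cv2.imwrite('pics/c6.png',cv2.resize(q['color'][110:210,155:240],(680,800),interpolation=2)[:600,:,::-1])
E
```

```text
std [0.1  0.04 0.13]
t 12.7 tcp [529.3 167.1  94.2] az 22.52 tilt 0.05 open 24.7 F [-0.2  0.  -1. ]
shift units tool [ 0.0025 -0.0035  0.0092] mm [ 0.  -1.5 -0.4] | after yaw: [ 0.0025 -0.0035  0.0092] yaw units 0.0014
cap [(np.int32(36), array([198.58, 137.19]), (np.int32(195), np.int32(134), np.int32(8), np.int32(7)))]
[529.3, 165.6, 143] [[198.06 136.53]]
[529.3, 165.6, 140] [[198.14 137.43]]
[529.3, 165.6, 105] [[198.99 147.72]]
[529.3, 165.6, 67] [[199.88 158.51]]
green [(np.int32(44), array([254.7 , 246.39]))]
blue [(np.int32(53), array([262.74, 270.08]))]
```

View pics/c6.png

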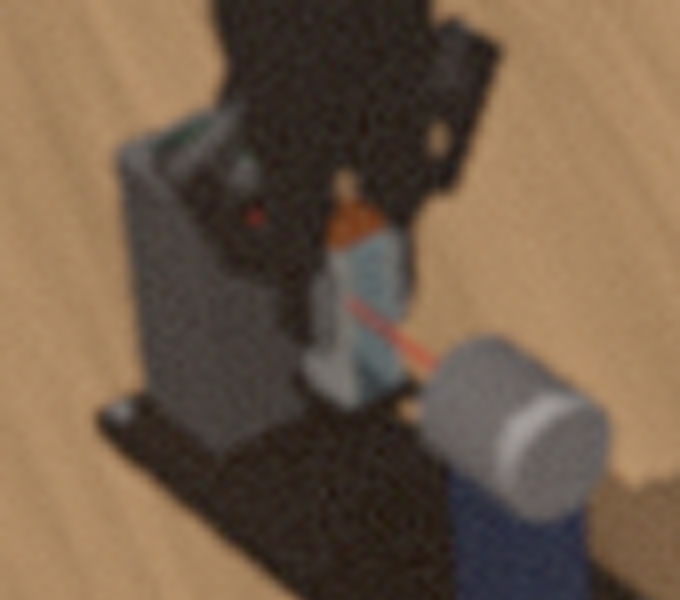

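The view shows the cell in the beam: red line from the barrel (435,365) onto the bluish window and through it to (348,305). The window spans roughly x=350–405, the fingers are on the frosted sides, and nothing touches the gauge. I'll compare the projected front edges with the picture.

```bash
python3 - <<'E'
from m import *
q=load('side6');c=np.array([529.3,167.1,105.4]);a=np.radians(22.4);gx=np.array([np.cos(a),np.sin(a),0]);gy=np.array([-np.sin(a),np.cos(a),0])
f=lambda P:((proj(q,P)[0]-[154.5,109.5])*8).round(0)
for z in(-32,0,32): print(z,*[f(c+i*gx-12.5*gy+[0,0,z]) for i in(-12.5,-8.5,0,8.5,12.5)])
print('cap top corners',*[f(c+i*gx+j*gy+[0,0,38]) for i,j in((-10.5,-10.5),(10.5,-10.5))],'cap bottom',*[f(c+i*gx-10.5*gy+[0,0,32]) for i in(-10.5,10.5)])
img=q['color'].astype(int)
for r in (140,144,148,152,154): print(r,(r-109.5)*8,[tuple(img[r,x]) for x in range(193,208)])
E
```

```text
-32 [354. 406.] [363. 401.] [382. 391.] [401. 382.] [410. 377.]
0 [348. 333.] [357. 328.] [376. 318.] [396. 309.] [405. 304.]
32 [341. 257.] [351. 253.] [370. 243.] [390. 234.] [399. 229.]
cap top corners [341. 238.] [390. 214.] cap bottom [342. 252.] [391. 229.]
140 244.0 [(np.int64(48), np.int64(42), np.int64(38)), (np.int64(40), np.int64(30), np.int64(27)), (np.int64(65), np.int64(43), np.int64(34)), (np.int64(106), np.int64(67), np.int64(44)), (np.int64(118), np.int64(71), np.int64(47)), (np.int64(116), np.int64(76), np.int64(58)), (np.int64(109), np.int64(85), np.int64(76)), (np.int64(111), np.int64(99), np.int64(93)), (np.int64(108), np.int64(109), np.int64(107)), (np.int64(107), np.int64(115), np.int64(114)), (np.int64(108), np.int64(109), np.int64(108)), (np.int64(101), np.int64(96), np.int64(93)), (np.int64(76), np.int64(74), np.int64(69)), (np.int64(92), np.int64(74), np.int64(57)), (np.int64(145), np.int64(114), np.int64(84))]
144 276.0 [(np.int64(49), np.int64(36), np.int64(34)), (np.int64(65), np.int64(60), np.int64(56)), (np.int64(76), np.int64(70), np.int64(68)), (np.i
[... 1920 characters left out ...]
4(88))]
154 356.0 [(np.int64(91), np.int64(87), np.int64(83)), (np.int64(98), np.int64(93), np.int64(89)), (np.int64(97), np.int64(93), np.int64(88)), (np.int64(109), np.int64(101), np.int64(97)), (np.int64(115), np.int64(111), np.int64(105)), (np.int64(109), np.int64(107), np.int64(105)), (np.int64(91), np.int64(94), np.int64(94)), (np.int64(87), np.int64(95), np.int64(93)), (np.int64(94), np.int64(102), np.int64(102)), (np.int64(95), np.int64(105), np.int64(105)), (np.int64(98), np.int64(106), np.int64(106)), (np.int64(121), np.int64(109), np.int64(106)), (np.int64(147), np.int64(108), np.int64(89)), (np.int64(166), np.int64(103), np.int64(77)), (np.int64(173), np.int64(96), np.int64(69))]
```

Predicted window centre (376,318) against the observed beam at (376,≈321): within about 1.5 mm. Green and blue haven't shifted beyond 0.3 px. Handing in.

```bash
python3 -c "
from bench import *
s=sense();print(s['clock'],s['tcp_pos'],s['opening'],abs(s['qvel']).max() if hasattr(s['qvel'],'max') else s['qvel']);print(finish_job())"
```

```text
12.8 [529.03809745 166.99348582  93.86708462] 24.527503885601178 0.0015000480888641959
the job is handed in; nothing more can be done
None
```

I gripped the orange cell by its frosted faces and pulled it straight up past the catch. I then carried it to the gauge and handed in at 12.8 s, with the cell held still and upright in the red beam. `finish_job` reports no verdict, so I don't know the official result.

**Last checks:**
- **Grip:** the opening was about 24.6 mm, matching the 25 mm column, and the arm was at rest.
- **Squareness:** the cell stood within about 0.1° of the measured beam direction, with tilt under 0.1°.
- **Centring:** the beam met the window within about 1.5 mm of its centre in the side view. The tool was 1.5 mm from the target along y.
- **Other cells:** green and blue stayed put, shifting by 0.3 px or less in the side view.
- **Part and spool:** I did not measure these again at the end. Their last clear view was during the lift, and nothing had touched them.

**Disagreements:**
- **Beam position:** the two cameras disagreed by about 3 mm on where the beam lies sideways (x about 532 mm from the top, 528.7 mm from the side). I set 529.3 mm, closer to the side camera because it agreed better with the robot. The tolerance is 6 mm.
- **Cap position:** the colour patch of the cap was partly hidden by a finger. It read about 2 mm off in x or height, so I trusted the window edges instead.

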